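# Seal the pressure infuser: lid, swing bar, ratchet knob to the click

### The arm

A 6-joint arm with a two-finger parallel gripper is mounted at the origin on a cart in front of the work surface, level with it; the furniture and walls round the work are solid. World frame = base frame: x ahead of the robot, y to its left, z up, the work surface at z = 0. Lengths are in mm, angles in degrees, forces in N, time in s.
With the tool pointing down it reaches from about 300 to 850 mm from the base axis. Payload 4.2 kg.
Tool frame: the origin (TCP) lies between the finger pads, 19 mm behind the fingertips; this is the grasp point; z points along the fingers, y is the line along which they close (so a half turn about z gives the same grasp; the last joint's range is limited). The gripper opens to 91 mm and grips with 3 to 60 N. Pads are 32 mm wide; open, the fingers measure 118 mm over their backs; the gripper's body (76 mm by 178 mm) begins 60 mm behind the grasp point.
Start: joints at [75.459, 18.312, 89.639, -0, 72.044, -1.146], TCP at [133.214, 559.37, 232.776] pointing down, gripper open.
Joint ranges: [-177.97, 177.97], [-48.28, 115.42], [12.27, 149.76], [-77.06, 257.06], [2.81, 150.46], [-146.56, 146.56]. Speed limits (degrees/s): [147.25, 147.25, 180, 180, 180, 180].

### API

Orientations are given as [roll, pitch, yaw] about the fixed x, y, z axes, in that order (R = Rz(yaw) Ry(pitch) Rx(roll)).
In Python, from workcell import env gives the robot as it stands.
- The arm moves only by the shell command python3 -m jog 'ROWS' [FORCE]. ROWS is a JSON object of lists of equal length, an entry for each row: "jaw": the finger opening in mm, from 0 to 91.2; "slide": the shift along the tool's x, y, z in units of 30 mm (1.0 is 30 mm), a list of three; "spin": the turn about the tool's z in units of 8 degrees (1.0 is 8 degrees). In form: {"jaw": [jaw, ...], "slide": [[dx, dy, dz], ...], "spin": [spin, ...]}. A call has 1 to 10 rows; each row shifts and turns the commanded pose from where the row before left it, along the tool's axes as they then stand; what a row does not reach is not made up. A row lasts 1/10 s, in which the tool goes at most 50 mm and 8.59 degrees, less where a joint would pass 70% of its speed; a pose out of reach is approached as far as the arm can. A call is refused whole if a number of a shift passes 1 or a number of a turn 1, either way. A call with a gripper value outside its range is refused whole. The fingers move at their own pace and stop on an object; FORCE is the grip in N (left out, the last holds). Time passes only in rows, so rows that do not move let the fingers close. It gives the time, the measured TCP pose, the force, the opening and the grip force at its end, in the units of the state.
- env.state(): the state, without advancing time (a new reading comes with each control period).
- env.grab_frame(name): name is "scene" or "top" or "wrist"; returns the picture (400x640x3 uint8, red, green, blue); there is no depth.
- env.camera_model(name): a dict with "fx", "fy", "cx", "cy" (pixels), "camera_from_world" (4x4, takes a point from world to camera coordinates). Camera axes: x right, y up, looking along -z (the intrinsics and any distortion apply to the point x, -y, -z); pixel columns grow to the right and rows downward; lengths in mm; the calibration is good to about 2 mm. A picture is of the moment at which its call begins: read the wrist's pose just before it. camera_model takes no time and is no camera call; for the wrist camera it gives the pose at the moment of the call.
- env.job_done(): hands the job in; it is judged then, once.
The state is a dict: "time_s": time; "qpos": joint angles; "qvel": joint speeds; "effort": joint torques, N m; "ee_pos": TCP position; "ee_rot": TCP orientation; "force": force on the tool from outside, world axes, zero at the start; "torque": the same for the moment, N m; "gripper_width": finger opening in mm; "gripper_force": force on a finger pad.
Only numpy, scipy, OpenCV 4.12 (cv2) and the standard library are available. Lean on these libraries where they do the work, as an engineer would, in place of code of your own. Each camera call takes 0.05 s, during which the arm holds its last target. There are 200 camera calls.

### The job

Close the steel pressure infuser for its next batch of cold brew: set the loose lid squarely into its mouth, swing the clamp bar over it fully home against its catch, and tighten the black knob clockwise until its ratchet slips and clicks. Stop there: one click is right, two at most, or the ratchet wears. Be gentle with the plastic knob and the bar, and leave the other things on the counter alone.

Things in the scene. Friction and masses are not known exactly. Their poses are not given: they have to be found in the camera images.
- pot: Round steel pot fixed to the counter, 120 mm wide, flanged rim 132 mm wide at z = 100 mm. Origin: centre of its underside, z up. Mouth 108 mm wide. The bar's pivot post is 88 mm from the axis on its -y side, the catch 88 mm out on +y: an upright on the catch's +x side with a hook (top 175 mm high, reaching from x -10 to +22 mm, y 77 to 99 mm) over the bar's end. A gauge sticks out on -x.
- lid: Loose steel lid, 0.4 kg, 128 mm wide, lying upright on the red board. Origin: centre of its underside, z up. Rubber spigot 105 mm wide, z 0 to 8 mm, goes into the pot's mouth (1.5 mm play all round) until the plate (z 8 to 18 mm) rests on the rim: origin then 92 mm above the pot's. Grip by the dark round boss in the middle, 34 mm wide, z 18 to 46 mm. Its flat top takes the clamp's foot.
- pivot (a point): The bar's pivot on the pot: on the hinge axis, at the bar's mid height (157 mm above the counter). Hinge axis vertical.
- bar_push (a point): Point on the bar's centre line 150 mm from the pivot, at mid thickness: a clear place to push between knob and catch. The steel bar is 26 mm wide, 14 mm thick (z 150 to 164 mm), and ends 186 mm from the pivot.
- knob_grip (a point): On the knob's upright axis, 8 mm below its top, at a good height for the TCP. Black plastic ribbed round knob, 52 mm wide, 28 mm tall (bottom 9 mm above the bar), on the bar 88 mm from the pivot. Hold it with 20 to 45 N a finger. Clockwise tightens, and takes 0.25 N m while the foot runs free; the knob does not rise or sink.
- knob_mark (a point): A point on the knob's top 8 mm from its axis, in line with its white line. The ratchet sits between knob and screw: at about 0.45 N m it slips, torque drops to nil, and the knob snaps on by 30 degrees a click. Knob mark and screw mark coincide at the start; climbing to a click they part by up to 3 mm and close again if let go; each click parts them for good: 4 mm after one, 8 after two.
- screw_mark (a point): A point on the screw's bare steel end, which shows in the middle of the knob's top, 8 mm from the axis, in line with its red line. The screw turns with the knob until the ratchet slips. A full turn lowers the round clamping foot under the bar by 12 mm; it starts 1.4 to 4.4 mm clear of the seated lid; from touch about 1.2 rad more bring the click. It stays put when let go.
- bar: Steel clamp bar with the knob and foot it carries. Origin on its upright pivot axis, x along the bar. Home against its stop when its x lies along the pot's +y; it starts swung 2.0 to 2.5 rad counter-clockwise from there, so it closes clockwise from above. Pivot friction 0.12 N m; it stays where left.
- cup_a: Large white coffee cup, 106 mm wide, 63 mm high, a bystander. Origin at its underside.
- sugar_dish: Small glass dish of sugar cubes, 74 mm wide, 30 mm high, a bystander. Origin at its underside.

How it is judged:
By the outcome, as a careful person would: the job done as asked, in the order asked, and still so for the second after the job is handed in, with the robot touching nothing.
It also fails if it takes over 72 s, if anything falls off the work surface, if the arm or the gripper's body presses on something with over 40 N, if the wrist force passes 120 N, or if a joint passes its speed limit or range.

## Working session

There is one attempt and no reset: what is moved stays moved. The work goes in short steps, Python scripts to look and compute and a shell command to move; the robot and the scene stay as the last step left them, time stands still between calls to the robot, and variables do not carry over. Pictures are saved under pics/ and viewed, at most 12 in all, crops included, and the job is handed in when it is done.

```bash
mkdir -p pics
python3 - <<'E'
from workcell import env
import cv2,json
for n in("top","scene"):
    cv2.imwrite(f"pics/{n}0.png",env.grab_frame(n)[:,:,::-1])
    print(n,env.camera_model(n))
s=env.state();print(s)
E
```

```text
top {'fx': 489.4687701169742, 'fy': 489.4687701169742, 'cx': 317.8095232955017, 'cy': 202.24664398634812, 'camera_from_world': array([[ 2.17367545e-02, -9.99752587e-01, -4.72004927e-03,
         5.46165683e+00],
       [ 9.93548624e-01,  2.10757756e-02,  1.11431336e-01,
        -6.65495838e+02],
       [-1.11304287e-01, -7.11175405e-03,  9.93760926e-01,
        -1.49676729e+03],
       [ 0.00000000e+00,  0.00000000e+00,  0.00000000e+00,
         1.00000000e+00]])}
scene {'fx': 501.45210506623937, 'fy': 501.45210506623937, 'cx': 319.4176002332326, 'cy': 200.81514835579884, 'camera_from_world': array([[-8.02639468e-01, -5.96396708e-01, -8.99171716e-03,
         5.21888044e+02],
       [ 4.52808885e-01, -6.19070860e-01,  6.41650515e-01,
        -3.66531166e+02],
       [-3.88244765e-01,  5.10942499e-01,  7.66944435e-01,
        -9.81491220e+02],
       [ 0.00000000e+00,  0.00000000e+00,  0.00000000e+00,
         1.00000000e+00]])}
{'time_s': 0.1, 'qpos': array([ 7.54580527e+01,  1.83466161e+01,  8.96966564e+01,  2.60055177e-03,
        7.20454123e+01, -1.14626214e+00]), 'qvel': array([-0.04827287,  0.0405474 , -0.17380109, -0.05592327, -0.02302776,
        0.0409245 ]), 'effort': array([ 1.05186828e-03, -4.13332415e+01, -2.32510793e+01,  7.28860823e-02,
        4.22318245e-02, -7.37292612e-05]), 'ee_pos': array([133.09941334, 558.96227904, 232.03669662]), 'ee_rot': array([-1.79911382e+02, -4.24628369e-03,  1.66603508e+02]), 'force': array([-0.87422264,  0.362078  ,  0.25222421]), 'torque': array([ 0.01853037,  0.00073408, -0.03345141]), 'gripper_force': 0.0, 'gripper_width': 90.79971104531667}
```

View pics/top0.png

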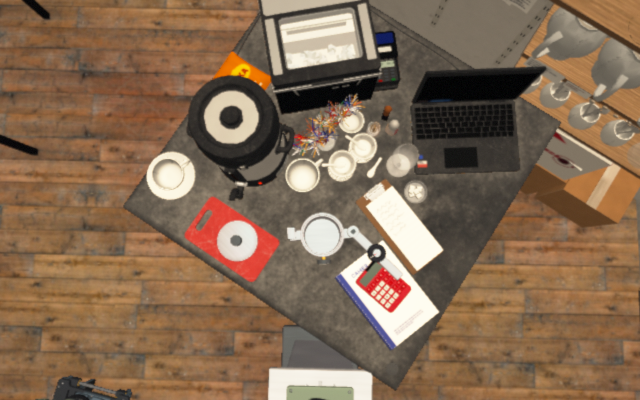

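View pics/scene0.png

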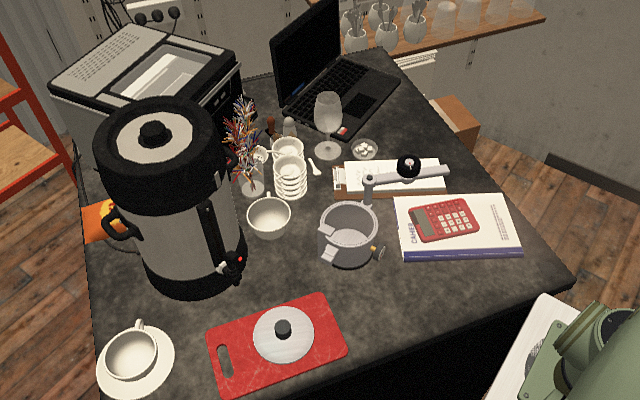

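The top view shows the pot at about (322,235), catch at (292,233), pivot at (352,231), knob at (376,253) and lid boss at (237,240). Next I'll zoom in.

```bash
cat > h.py <<'E'
import numpy as np,cv2
from workcell import env
def ray(n,u,v,m=None):
    m=m or env.camera_model(n);T=m["camera_from_world"];R=T[:3,:3]
    d=R.T@np.array([(u-m["cx"])/m["fx"],-(v-m["cy"])/m["fy"],-1]);return -R.T@T[:3,3],d
def onz(n,u,v,z,m=None):
    c,d=ray(n,u,v,m);return c+d*(z-c[2])/d[2]
def proj(n,p,m=None):
    m=m or env.camera_model(n);q=m["camera_from_world"][:3]@np.append(p,1)
    return m["cx"]+m["fx"]*q[0]/-q[2],m["cy"]+m["fy"]*q[1]/q[2]
def tri(obs):
    A=np.zeros((3,3));b=np.zeros(3)
    for n,u,v in obs:
        c,d=ray(n,u,v);d/=np.linalg.norm(d);P=np.eye(3)-np.outer(d,d);A+=P;b+=P@c
    return np.linalg.solve(A,b)
E
python3 - <<'E'
import cv2,numpy as np
t=cv2.imread("pics/top0.png");s=cv2.imread("pics/scene0.png")
def z(im,x0,y0,w,h,k):
    o=cv2.resize(im[y0:y0+h,x0:x0+w],None,fx=k,fy=k,interpolation=cv2.INTER_CUBIC)
    for i in range(0,w,10): cv2.line(o,(i*k,0),(i*k,5 if (x0+i)%50 else 15),(0,255,0),1)
    for i in range(0,h,10): cv2.line(o,(0,i*k),(5 if (y0+i)%50 else 15,i*k),(0,255,0),1)
    return o
a=z(t,200,200,200,75,4)
b=z(s,310,150,150,120,4)[:,:600]
print(a.shape,b.shape)
c=np.zeros((600,800,3),np.uint8);c[:300]=a;c[300:]=cv2.resize(b,None,fx=1,fy=1)[:300,:600].copy() if 0 else 0
cv2.imwrite("pics/a.png",a)
cc=np.zeros((480,800,3),np.uint8);cc[:,:600]=b;cc[:200,600:]=0
cv2.imwrite("pics/b.png",np.vstack([cv2.resize(a,(800,300))[:0],cc]))
E
```

```text
(300, 800, 3) (480, 600, 3)
```

View pics/a.png

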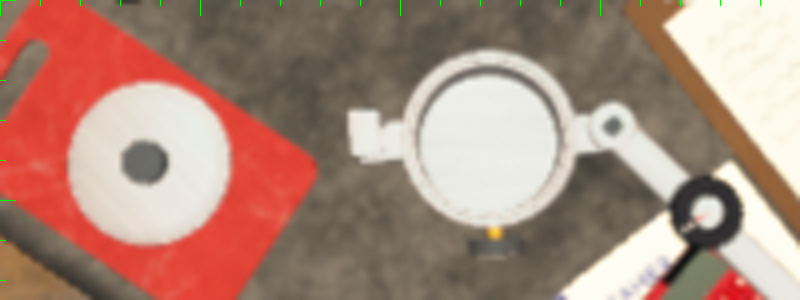

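View pics/b.png

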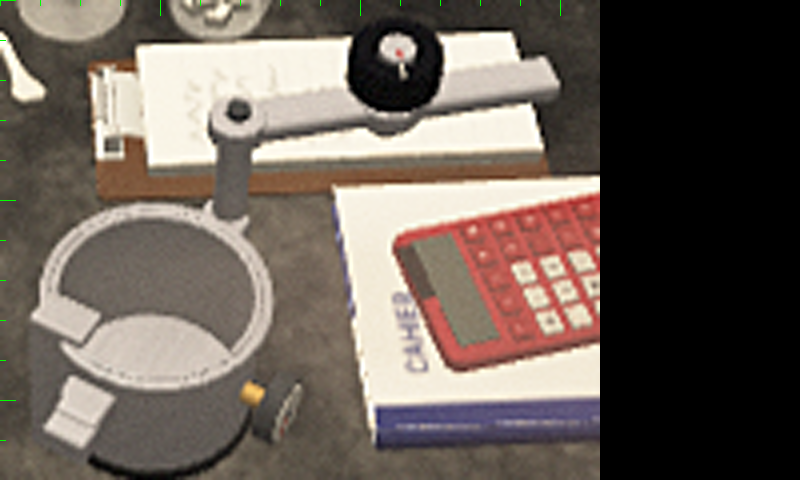

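Run:
```python
from h import *
np.set_printoptions(precision=1,suppress=True)
f=lambda x,y:(199.6+x/4,199.6+y/4)
g=lambda x,y:(309.6+x/4,149.6+y/4)
for k,a,b,z in [("rim",(489,138),(155,297),100),("piv",(612,126),(238,110),166),("knob",(706,212),(398,48),201)]:
    print(k,onz("top",*f(*a),z),onz("scene",*g(*b),z),tri([("top",*f(*a)),("scene",*g(*b))]))
print("hook",onz("top",*f(364,133),175))
for z in(10,15,20):print("lid plate",onz("top",*f(149,163),z+18),onz("scene",283,336,z+18),"boss",onz("top",*f(145,162),z+46),onz("scene",283,326,z+46))
```

```text
rim [562.9   5.2 100. ] [563.5   6.8 100. ] [563.5   5.5  98.4]
piv [570.2 -82.1 166. ] [573.8 -85.9 166. ] [570.5 -81.4 172. ]
knob [ 510.3 -145.5  201. ] [ 512.5 -148.1  201. ] [ 510.7 -144.9  204.6]
hook [561.   93.9 175. ]
lid plate [541.  270.4  28. ] [537. 277.  28.] boss [540.8 268.7  56. ] [540.9 269.3  56. ]
lid plate [540.8 269.5  33. ] [535.3 278.6  33. ] boss [540.7 267.9  61. ] [539.1 271.   61. ]
lid plate [540.7 268.7  38. ] [533.6 280.2  38. ] boss [540.5 267.   66. ] [537.3 272.7  66. ]
```

Estimates: pot centre (563, 5.5) with yaw about 5°, and bar about 131° from home. The lid is near (541, 269). I'll square the tool to yaw 180, so tool x = -X, y = +Y, z = -Z, then move over the lid.

```bash
python3 -m jog '{"jaw":[91,91,91,91,91,91,91,91,91,91],"slide":[[0,0,0],[0,0,0],[-0.9,-0.65,0],[-0.9,-0.65,0],[-0.9,-0.65,0],[-0.9,-0.65,0],[-0.9,-0.65,0],[-0.9,-0.65,0],[-0.9,-0.65,0],[-0.9,-0.65,0]],"spin":[-0.84,-0.84,0,0,0,0,0,0,0,0]}' 30
python3 -m jog '{"jaw":[91,91,91,91,91,91,91,91],"slide":[[-0.9,-0.65,0],[-0.9,-0.65,0],[-0.9,-0.65,0],[-0.9,-0.65,0],[-0.9,-0.65,0],[-0.7,-0.65,0],[0,-0.6,0],[0,0,0]],"spin":[0,0,0,0,0,0,0,0]}'
python3 - <<'E'
from h import *
s=env.state();print(s["ee_pos"],s["ee_rot"],s["qpos"],s["time_s"])
m=env.camera_model("wrist");I=env.grab_frame("wrist")
cv2.imwrite("pics/w1.png",I[:,:,::-1])
import pickle;pickle.dump(m,open("w1.pkl","wb"))
E
```

```text
time_s: 1.1
ee_pos: [350.1, 402.4, 232.4]
ee_rot: [-180.0, -0.0, -180.0]
force: [0.5, 1.2, -0.1]
gripper_width: 90.9
gripper_force: 0.0
time_s: 1.9
ee_pos: [504.9, 266.5, 232.2]
ee_rot: [-179.9, -0.1, 179.9]
force: [-0.1, -0.1, 0.3]
gripper_width: 90.9
gripper_force: 0.0
[504.85927816 266.50697307 232.18296204] [-1.79926320e+02 -1.23167335e-01  1.79895547e+02] [ 2.66802886e+01  1.80343664e+01  9.01359062e+01 -1.08008003e-02
  7.19728831e+01 -6.32119822e+01] 1.9
```

View pics/w1.png

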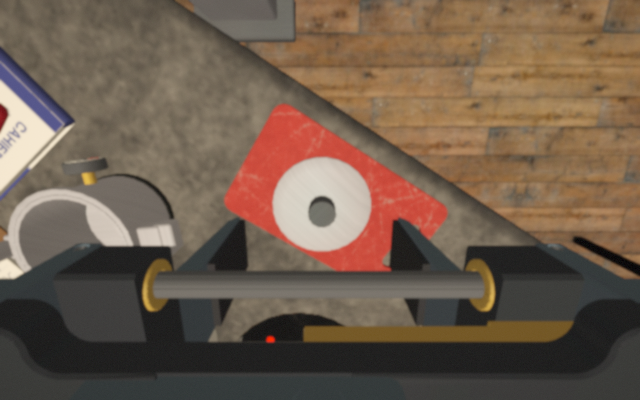

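The wrist view shows the lid plate at (322,204), about 99 px wide. The boss top is at (322,211).

Run:
```python
from h import *
import pickle
np.set_printoptions(precision=1,suppress=True)
m=pickle.load(open("w1.pkl","rb"));print(m["fx"])
c,d=ray("wrist",322,204,m);print("cam",c,"depth->plate z",c[2]-m["fx"]*128/99)
I=cv2.imread("pics/w1.png");h=cv2.cvtColor(I,cv2.COLOR_BGR2HSV)
w=((h[...,1]<40)&(h[...,2]>140)).astype(np.uint8);w[:150]=0;w[252:]=0;w[:,:265]=0;w[:,380:]=0
w=cv2.morphologyEx(w,cv2.MORPH_OPEN,np.ones((3,3)))
cs,_=cv2.findContours(w,cv2.RETR_EXTERNAL,cv2.CHAIN_APPROX_NONE);k=max(cs,key=cv2.contourArea);e=cv2.fitEllipse(k);print(e)
b=((h[...,1]<70)&(h[...,2]<130)).astype(np.uint8);b[:185]=0;b[235:]=0;b[:,:300]=0;b[:,345:]=0
cs,_=cv2.findContours(b,cv2.RETR_EXTERNAL,cv2.CHAIN_APPROX_NONE);k=max(cs,key=cv2.contourArea);f=cv2.fitEllipse(k);print(f)
for z in(0,8,12,16):print(z,onz("wrist",*e[0],z+18,m),onz("wrist",*f[0],z+46,m), m["fx"]*128/(c[2]-z-18))
```

```text
294.06349999703576
cam [426.1 266.6 383.9] depth->plate z 3.744882692523106
((321.36444091796875, 203.6326904296875), (90.9777603149414, 95.05272674560547), 88.61943817138672)
((321.51806640625, 210.79312133789062), (25.09906768798828, 29.245609283447266), 179.40469360351562)
0 [540.3 270.3  18. ] [540.7 270.2  46. ] 102.85643823240588
8 [537.8 270.2  26. ] [538.  270.1  54. ] 105.15523877245113
12 [536.6 270.1  30. ] [536.6 270.   58. ] 106.34360746611077
16 [535.3 270.1  34. ] [535.3 270.   62. ] 107.55914289376942
```

```bash
python3 -m jog '{"jaw":[91,91,91,91,91,91,91,91,91,91],"slide":[[-0.56,0.05,0.6],[-0.56,0.05,0.6],[0,0,0.8],[0,0,0.8],[0,0,0.8],[0,0,0.8],[0,0,0.7],[0,0,0.7],[0,0,0],[0,0,0]],"spin":[0,0,0,0,0,0,0,0,0,0]}' 10
python3 -m jog '{"jaw":[45,32,32,32,32,32,32,32,32],"slide":[[0,0,0],[0,0,0],[0,0,0],[0,0,0],[0,0,0],[0,0,0],[0,0,0],[0,0,0],[0,0,0]],"spin":[0,0,0,0,0,0,0,0,0]}' 8
```

```text
time_s: 2.95
ee_pos: [538.5, 272.6, 59.1]
ee_rot: [180.0, -0.0, -179.9]
force: [-0.7, -0.0, 0.7]
gripper_width: 90.6
gripper_force: 0.0
time_s: 3.85
ee_pos: [538.9, 271.2, 58.7]
ee_rot: [-180.0, -0.0, -179.9]
force: [-0.7, -1.4, 0.0]
gripper_width: 33.3
gripper_force: 8.0
```

```bash
python3 -m jog '{"jaw":[60,75,75,75,75,75,75,75,75,75],"slide":[[0,0,0],[0,0,0],[0,0,0],[0,0,0],[0,0,0],[0,0,0],[0,0,0],[0,0,0],[0,0,0],[0,0,0]],"spin":[0,0,0,0.75,1,1,1,1,1,1]}' 8
python3 -m jog '{"jaw":[75,75,75,75,75,45,32,32,32,32],"slide":[[0,0,0],[0,0,0],[0,0,0],[0,0,0],[0,0,0],[0,0,0],[0,0,0],[0,0,0],[0,0,0],[0,0,0]],"spin":[1,1,1,1,0.5,0,0,0,0,0]}' 8
python3 -m jog '{"jaw":[32,32,32,32],"slide":[[0,0,0],[0,0,0],[0,0,0],[0,0,0]],"spin":[0,0,0,0]}' 35
```

```text
time_s: 4.85
ee_pos: [539.0, 271.9, 58.7]
ee_rot: [180.0, -0.0, 125.7]
force: [-0.6, -0.2, 0.1]
gripper_width: 75.1
gripper_force: 0.0
time_s: 5.85
ee_pos: [539.3, 271.8, 58.8]
ee_rot: [180.0, -0.0, 90.1]
force: [2.2, 0.1, -1.1]
gripper_width: 38.4
gripper_force: 0.8
time_s: 6.25
ee_pos: [539.4, 271.8, 58.8]
ee_rot: [180.0, -0.0, 90.0]
force: [2.6, 0.3, -1.0]
gripper_width: 32.9
gripper_force: 35.0
```

```bash
python3 -m jog '{"jaw":[32,32,32,32,32,32,32,32,32,32],"slide":[[0,0,-0.4],[0,0,-0.9],[0,0,-0.9],[0,0,-0.9],[0,0,-0.9],[0,0,-0.9],[0,0,-0.9],[-0.6,0,-0.9],[-0.9,0.1,-0.9],[-0.9,0.1,-0.9]],"spin":[0,0,0,0,0,0,0,0,0,0]}' 35
python3 -m jog '{"jaw":[32,32,32,32,32,32,32,32,32,32],"slide":[[-0.9,0.1,-0.5],[-0.9,0.1,0],[-0.9,0.1,0],[-0.9,0.1,0],[-0.9,0.1,0],[-0.9,0.1,0],[-0.9,0,0],[-0.9,0,0],[-0.9,0,0],[-0.9,0,0]],"spin":[0,0,0,0,0,0,0,0,0,0]}' 35
python3 -m jog '{"jaw":[32,32,32,32],"slide":[[-0.9,0,0],[-0.6,0,0],[0,0,0],[0,0,0]],"spin":[0,0,0,0]}' 35
python3 - <<'E'
from h import *
s=env.state();print(s["ee_pos"],s["ee_rot"],s["qpos"],s["time_s"])
m=env.camera_model("wrist");I=env.grab_frame("wrist")
cv2.imwrite("pics/w2.png",I[:,:,::-1])
import pickle;pickle.dump(m,open("w2.pkl","wb"))
E
```

```text
time_s: 7.25
ee_pos: [543.4, 198.9, 314.3]
ee_rot: [-179.8, 0.1, 90.1]
force: [1.1, 0.5, -5.2]
gripper_width: 32.9
gripper_force: 35.0
time_s: 8.25
ee_pos: [561.7, -70.9, 328.2]
ee_rot: [-179.8, -0.1, 90.1]
force: [0.3, 0.4, -5.1]
gripper_width: 32.9
gripper_force: 35.0
time_s: 8.65
ee_pos: [562.3, -114.9, 328.2]
ee_rot: [-179.9, -0.1, 90.0]
force: [0.0, 0.5, -3.9]
gripper_width: 33.1
gripper_force: 35.0
[ 562.32413984 -114.87690795  328.20961016] [-1.79851644e+02 -1.02687711e-01  9.00036250e+01] [-1.27314150e+01  1.58848621e+01  7.95290125e+01  6.77411068e-02
  8.47534721e+01 -1.27414658e+01] 8.65
```

View pics/w2.png

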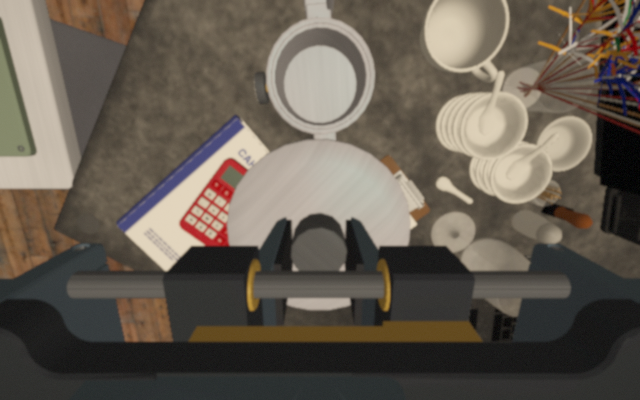

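The wrist view shows the open pot rim centred near (320,75). The held lid is at the bottom, with its plate arc from (228,215) over the top at (320,140) to (410,215). I'll fit both circles in this one image so the calibration bias cancels.

```bash
cat > fit.py <<'E'
from h import *
import pickle
from scipy.optimize import minimize
m=pickle.load(open("w2.pkl","rb"))
I=cv2.GaussianBlur(cv2.imread("pics/w2.png"),(3,3),0).astype(np.float32)
def samp(p):
    P=np.array([proj("wrist",q,m) for q in p],np.float32)
    return cv2.remap(I,P[:,0][None],P[:,1][None],cv2.INTER_LINEAR)[0]
def score(x,y,z,r,ang,d=1.2):
    u=np.c_[np.cos(ang),np.sin(ang)]
    f=lambda r:samp(np.c_[x+r*u[:,0],y+r*u[:,1],np.full(len(ang),z)])
    return -np.mean(np.minimum(np.linalg.norm(f(r-d)-f(r+d),axis=1),80))
D=np.pi/180
print("rim")
for name,r,z,ang in [("outer",66,100,np.r_[np.arange(-60,60,2),np.arange(120,240,2)]*D),("inner",54,100,np.arange(-65,245,2)*D)]:
    best=min((minimize(lambda v:score(v[0],v[1],z,r,ang),[x,y],method="Nelder-Mead") for x in(559,563,567) for y in(2,6,10)),key=lambda o:o.fun);print(name,best.x,best.fun)
ang=np.arange(0,181,3)*D
for z in(290,294,297,300,304):
    best=min((minimize(lambda v:score(v[0],v[1],z,64,ang),[x,y],method="Nelder-Mead") for x in(559,562,565) for y in(-118,-114,-110)),key=lambda o:o.fun);print("lid",z,best.x,best.fun)
E
python3 fit.py
```

```text
rim
outer [564.8689701   4.1205768] -78.72692108154297
inner [564.45459003   4.10772338] -73.4134292602539
lid 290 [ 563.50384378 -115.2929559 ] -59.43177032470703
lid 294 [ 562.4539118  -116.51988153] -58.96339797973633
lid 297 [ 562.87352368 -116.30635051] -56.34492111206055
lid 300 [ 563.11779519 -116.08237134] -53.22502517700195
lid 304 [ 564.06402696 -115.52745717] -51.260799407958984
```

```bash
python3 -m jog '{"jaw":[32,32,32,32,32,32,32,32,32,32],"slide":[[0.6,0.01,0],[0.9,0.01,0],[0.9,0.01,0],[0.9,0.01,0],[0.72,0,0],[0,0,0.5],[0,0,0.9],[0,0,0.9],[0,0,0.9],[0,0,0.9]],"spin":[0,0,0,0,0,0,0,0,0,0]}' 35
python3 -m jog '{"jaw":[32,32,32,32,32,32],"slide":[[0,0,0.7],[0,0,0.4],[0,0,0.2],[0,0,0.1],[0,0,0],[0,0,0]],"spin":[0,0,0,0,0,0]}' 35
python3 -c "
from workcell import env
s=env.state();print(s['ee_pos'],s['torque'],s['force'])"
```

```text
time_s: 9.7
ee_pos: [563.8, 6.7, 204.9]
ee_rot: [-180.0, -0.0, 90.1]
force: [0.7, -1.3, -5.4]
gripper_width: 32.9
gripper_force: 35.0
time_s: 10.3
ee_pos: [565.1, 5.4, 164.8]
ee_rot: [179.9, -0.0, 90.0]
force: [0.4, -0.3, -5.1]
gripper_width: 33.1
gripper_force: 35.0
[565.08056116   5.35769227 164.76196744] [-0.1086599   0.01054961  0.01914465] [ 0.40953265 -0.34152037 -5.14391006]
```

```bash
for i in 1 2 ; do python3 -m jog '{"jaw":[32],"slide":[[0,0,0]],"spin":[0]}' 35|grep ee_pos; done
for i in 1 2 ; do python3 -m jog '{"jaw":[32,32],"slide":[[0,0,0.15],[0,0,0.05]],"spin":[0,0]}' 35|egrep 'ee_pos|force: \['; done
```

```text
ee_pos: [565.0, 5.3, 164.6]
ee_pos: [564.7, 5.3, 164.3]
ee_pos: [564.1, 5.3, 157.3]
force: [-0.7, 0.1, -4.6]
ee_pos: [564.0, 5.3, 151.0]
force: [0.1, 0.3, -5.4]
```

```bash
for i in 1 2 3 ; do python3 -m jog '{"jaw":[32,32],"slide":[[0,0,0.08],[0,0,0]],"spin":[0,0]}' 35|egrep 'ee_pos|force: \['; done
```

```text
ee_pos: [564.2, 5.3, 148.9]
force: [0.4, -0.5, -5.5]
ee_pos: [564.3, 5.3, 146.7]
force: [-0.1, -1.5, -5.1]
ee_pos: [564.2, 5.3, 144.2]
force: [-0.1, 0.6, -5.2]
```

```bash
for i in 1 2 3 ; do python3 -m jog '{"jaw":[32,32],"slide":[[0,0,0.07],[0,0,0]],"spin":[0,0]}' 35|egrep 'ee_pos|force: \['; done
```

```text
ee_pos: [564.7, 5.3, 142.8]
force: [0.2, -0.9, -1.5]
ee_pos: [564.7, 5.3, 142.8]
force: [-5.2, 0.1, 10.2]
ee_pos: [564.7, 5.3, 142.7]
force: [-7.0, 0.8, 20.8]
```

Contact is at TCP z 142.8, which matches a seated lid if the board is 8 mm thick. I'll ease off and check by eye.

```bash
python3 -m jog '{"jaw":[32,32],"slide":[[0,0,-0.08],[0,0,-0.03]],"spin":[0,0]}' 35|egrep 'ee_pos|force: \['
python3 - <<'E'
from h import *
I=env.grab_frame("scene")[:,:,::-1];I=np.ascontiguousarray(I)
cv2.imwrite("pics/s3.png",cv2.resize(I[150:275,295:425],None,fx=4.6,fy=4.6,interpolation=cv2.INTER_CUBIC))
E
```

```text
ee_pos: [564.7, 5.3, 142.8]
force: [-2.1, 0.3, 3.1]
```

View pics/s3.png

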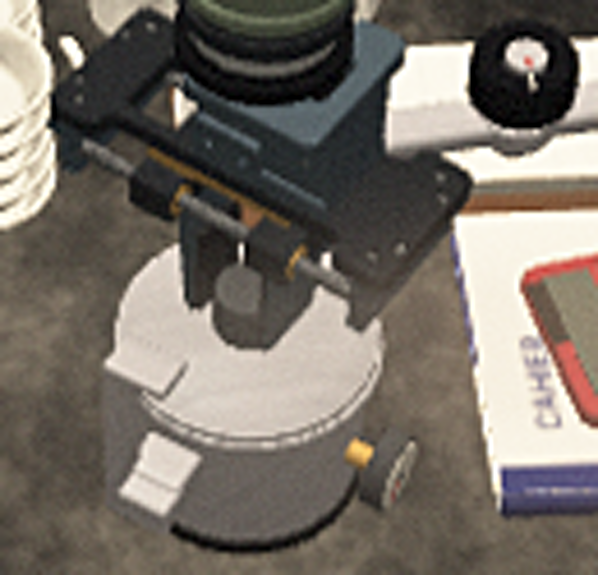

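The lid sits flush on the rim, with no gap and the catch clear. I'll release, rise and turn to yaw about 185 for pushing the bar.

```bash
python3 -m jog '{"jaw":[40,50,60,60,60,60,60,60,60,60],"slide":[[0,0,0],[0,0,0],[0,0,0],[0,0,-0.4],[0,0,-0.9],[0,0,-0.9],[0,0,-0.9],[0,0,-0.3],[0,0,0],[0,0,0]],"spin":[0,0,0,0,0,-0.95,-1,-1,-1,-1]}' 20
python3 -m jog '{"jaw":[30,0,0,0,0,0,0,0],"slide":[[0,0,0],[0,0,0],[0,0,0],[0,0,0],[0,0,0],[0,0,0],[0,0,0],[0,0,0]],"spin":[-1,-1,-1,-1,-1,-1,-0.95,0]}' 20
python3 - <<'E'
from h import *
from scipy.spatial.transform import Rotation as Ro
s=env.state();print(s["ee_pos"],s["ee_rot"],s["qpos"],s["time_s"])
R=Ro.from_euler("xyz",s["ee_rot"],degrees=True).as_matrix()
pv=np.array([572,-82.4]);p=s["ee_pos"].copy()
u=lambda d:np.array([np.cos(np.radians(d)),np.sin(np.radians(d))])
P=lambda t,c:np.r_[pv+148*u(t)+c*np.array([-u(t)[1],u(t)[0]]),160]
np.set_printoptions(precision=2,suppress=True)
for t,c in [(226.4,45)]+[(t,33) for t in range(226,94,-6)]+[(94.9,29)]:
    q=P(t,c);print(t,q,"units",R.T@(q-p)/30);p=q
E
```

```text
time_s: 13.35
ee_pos: [564.9, 5.3, 245.0]
ee_rot: [179.9, 0.1, 130.0]
force: [0.2, -0.1, 0.4]
gripper_width: 60.1
gripper_force: 0.0
time_s: 14.15
ee_pos: [564.7, 5.3, 244.2]
ee_rot: [-180.0, 0.1, -174.8]
force: [0.6, 0.3, -0.7]
gripper_width: 1.2
gripper_force: 0.0
[564.6974705    5.30316033 244.2150038 ] [-1.79998443e+02  5.63731698e-02 -1.74770527e+02] [-6.31154580e-01  1.69581265e+01  8.99354499e+01  4.39789520e-03
  7.30501861e+01 -9.58619072e+01] 14.15
226.4 [ 502.52 -220.61  160.  ] units [ 2.75 -7.31  2.8 ]
226 [ 492.93 -211.79  160.  ] units [ 0.29  0.32 -0.  ]
220 [ 479.84 -202.81  160.  ] units [ 0.41  0.34 -0.  ]
214 [ 467.76 -192.52  160.  ] units [ 0.37  0.38 -0.  ]
208 [ 456.82 -181.02  160.  ] units [ 0.33  0.41 -0.  ]
202 [ 447.14 -168.44  160.  ] units [ 0.28  0.45 -0.  ]
196 [ 438.83 -154.92  160.  ] units [ 0.23  0.47 -0.  ]
190 [ 431.98 -140.6   160.  ] units [ 0.18  0.5  -0.  ]
184 [ 426.66 -125.64  160.  ] units [ 0.13  0.51 -0.  ]
178 [ 422.94 -110.21  160.  ] units [ 0.08  0.52 -0.  ]
172 [420.85 -94.48 160.  ] units [ 0.02  0.53 -0.  ]
166 [420.41 -78.62 160.  ] units [-0.03  0.53  0.  ]
160 [421.64 -62.79 160.  ] units [-0.09  0.52  0.  ]
154 [424.51 -47.18 160.  ] units [-0.14  0.51  0.  ]
148 [429.   -31.96 160.  ] units [-0.2   0.49  0.  ]
142 [435.06 -17.29 160.  ] units [-0.25  0.47  0.  ]
136 [442.61  -3.33 160.  ] units [-0.29  0.44  0.  ]
130 [451.59   9.76 160.  ] units [-0.34  0.41  0.  ]
124 [461.88  21.84 160.  ] units [-0.38  0.37  0.  ]
118 [473.38  32.78 160.  ] units [-0.41  0.33  0.  ]
112 [485.96  42.46 160.  ] units [-0.45  0.28  0.  ]
106 [499.48  50.77 160.  ] units [-0.47  0.23  0.  ]
100 [513.8   57.62 160.  ] units [-0.5   0.18  0.  ]
94.9 [530.46  62.58 160.  ] units [-0.57  0.11  0.  ]
```

```bash
python3 -m jog '{"jaw":[0,0,0,0,0,0,0,0,0,0],"slide":[[0.2,-0.6,0],[0.3,-0.9,0],[0.3,-0.9,0],[0.3,-0.9,0],[0.3,-0.9,0],[0.3,-0.9,0],[0.3,-0.9,0],[0.3,-0.9,0],[0.3,-0.6,0.5],[0,0,0.8]],"spin":[0,0,0,0,0,0,0,0,0,0]}' 20
python3 -m jog '{"jaw":[0,0,0,0],"slide":[[0,0,0.8],[0,0,0.6],[0,0,0.1],[0,0,0]],"spin":[0,0,0,0]}' 20
python3 -m jog '{"jaw":[0,0,0,0,0,0,0,0],"slide":[[0.3,0.28,0],[0.28,0.32,0],[0.41,0.34,0],[0.37,0.38,0],[0.33,0.41,0],[0.28,0.45,0],[0.23,0.47,0],[0,0,0]],"spin":[0,0,0,0,0,0,0,0]}' 20
python3 - <<'E'
from h import *
s=env.state();print(s["force"],s["torque"])
for n in["top"]:
    I=env.grab_frame(n)[:,:,::-1];cv2.imwrite("pics/t4.png",cv2.resize(I[180:300,260:420],None,fx=4,fy=4))
E
```

```text
time_s: 15.15
ee_pos: [507.8, -228.8, 206.0]
ee_rot: [-179.8, 0.2, -175.1]
force: [0.2, 0.2, -0.5]
gripper_width: 0.8
gripper_force: 0.0
time_s: 15.55
ee_pos: [507.5, -225.9, 159.7]
ee_rot: [180.0, -0.0, -174.8]
force: [0.8, 0.4, -0.1]
gripper_width: 0.3
gripper_force: 0.0
time_s: 16.35
ee_pos: [432.5, -150.8, 159.7]
ee_rot: [179.9, -0.1, -174.7]
force: [-0.6, -0.1, -0.4]
gripper_width: 0.1
gripper_force: 0.0
[-0.5741238  -0.0839608  -0.43384729] [ 0.0494011  -0.01478943 -0.05145331]
```

View pics/t4.png

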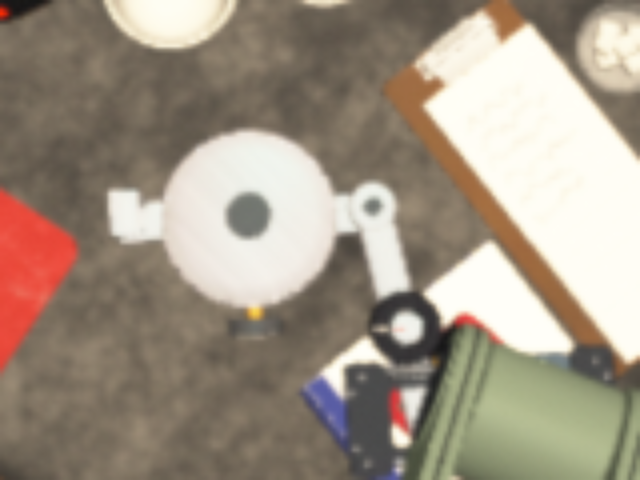

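The top view shows the lid seated, with the bar swinging along at the knob (405,325 in the crop). I'll keep sweeping.

```bash
python3 -m jog '{"jaw":[0,0,0,0,0,0,0,0,0,0],"slide":[[0.12,0.5,0],[0.08,0.51,0],[0.05,0.52,0],[0.02,0.53,0],[-0.03,0.53,0],[-0.09,0.52,0],[-0.14,0.51,0],[-0.2,0.49,0],[-0.25,0.47,0],[-0.29,0.44,0]],"spin":[0,0,0,0,0,0,0,0,0,0]}' 20
python3 -m jog '{"jaw":[0,0,0,0,0,0],"slide":[[-0.34,0.41,0],[-0.38,0.37,0],[-0.35,0.28,0],[-0.3,0.19,0],[-0.2,0.1,0],[0,0,0]],"spin":[0,0,0,0,0,0]}' 20
```

```text
time_s: 17.4
ee_pos: [441.3, 0.3, 159.2]
ee_rot: [-180.0, -0.1, -174.7]
force: [-0.3, -2.1, 0.3]
gripper_width: 0.3
gripper_force: 1.0
time_s: 18.0
ee_pos: [486.7, 44.4, 159.5]
ee_rot: [180.0, 0.1, -174.8]
force: [0.1, 0.1, 0.2]
gripper_width: 0.7
gripper_force: 0.0
```

```bash
python3 -m jog '{"jaw":[0,0,0,0,0],"slide":[[-0.25,0.12,0],[-0.25,0.12,0],[-0.25,0.1,0],[-0.2,0.08,0],[-0.1,0.02,0]],"spin":[0,0,0,0,0]}' 20|egrep 'ee_pos|force: \['
for i in 1 2 3; do python3 -m jog '{"jaw":[0,0],"slide":[[-0.1,0.0,0],[-0.05,0,0]],"spin":[0,0]}' 20|egrep 'ee_pos|force: \['; done
```

```text
ee_pos: [516.6, 60.3, 159.5]
force: [-1.3, -1.0, -0.1]
ee_pos: [520.4, 60.6, 159.5]
force: [-1.0, 0.0, -0.6]
ee_pos: [524.9, 60.8, 159.6]
force: [-1.1, 0.2, -0.5]
ee_pos: [528.3, 61.1, 159.5]
force: [-6.1, 1.3, 4.4]
```

```bash
for i in 1 2; do python3 -m jog '{"jaw":[0,0],"slide":[[-0.05,0.0,0],[0,0,0]],"spin":[0,0]}' 20|egrep 'ee_pos|force: \['; done
python3 - <<'E'
from h import *
I=env.grab_frame("scene")[:,:,::-1];cv2.imwrite("pics/s5.png",cv2.resize(I[120:270,280:430],None,fx=4,fy=4,interpolation=cv2.INTER_CUBIC))
E
```

```text
ee_pos: [528.3, 61.1, 159.5]
force: [-8.0, -0.3, 5.2]
ee_pos: [528.3, 61.1, 159.5]
force: [-11.6, 0.6, 8.0]
```

View pics/s5.png

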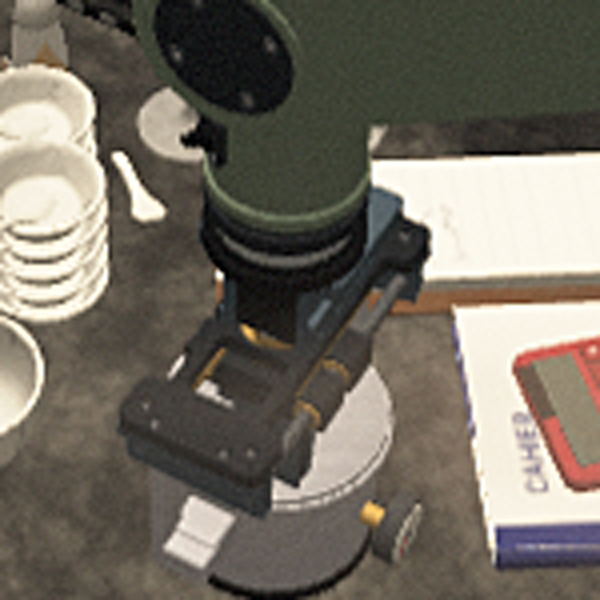

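Bar is rigid against its stop at about 12 N. I'll back off, rise, move over the knob and turn to near the counter-clockwise end of joint 6.

```bash
python3 -m jog '{"jaw":[0,0,0,0,0,20,60,85,85,85],"slide":[[0.4,0,0],[0.15,0,0],[0,0,-0.8],[0,0,-0.9],[0,0,-0.9],[-0.5,-0.5,-0.3],[-0.7,-0.75,0],[-0.6,-0.74,0],[0,0,0],[0,0,0]],"spin":[0,0,0,0,0,0,0,0,-0.9,-0.9]}' 20
python3 -m jog '{"jaw":[85,85,85,85,85,85],"slide":[[0,0,0],[0,0,0],[0,0,0],[0,0,0],[0,0,0],[0,0,0]],"spin":[-0.9,-0.9,-0.9,-0.8,0,0]}' 20
python3 - <<'E'
from h import *
import pickle
s=env.state();print(s["ee_pos"],s["ee_rot"],s["qpos"],s["torque"])
m=env.camera_model("wrist");I=env.grab_frame("wrist")
cv2.imwrite("pics/w6.png",I[:,:,::-1]);pickle.dump((m,s),open("w6.pkl","wb"))
print([proj("wrist",[564.5,5.3,z],m) for z in (201,)])
E
```

```text
time_s: 20.55
ee_pos: [576.0, 4.5, 246.3]
ee_rot: [-180.0, 0.1, -160.1]
force: [-0.6, 0.6, 0.5]
gripper_width: 37.4
gripper_force: 0.0
time_s: 21.15
ee_pos: [575.2, 5.3, 246.6]
ee_rot: [-180.0, 0.0, -132.5]
force: [0.0, -1.0, -0.6]
gripper_width: 83.8
gripper_force: 0.0
[575.23234808   5.28287017 246.57784677] [-1.79961868e+02  3.27717479e-02 -1.32493995e+02] [-6.18717841e-01  1.78426150e+01  8.83074456e+01 -1.09553278e-03
  7.37996705e+01 -1.38124407e+02] [ 0.06240536  0.04254306 -0.02776975]
[(np.float64(330.29169720256135), np.float64(217.14303283400164))]
```

View pics/w6.png

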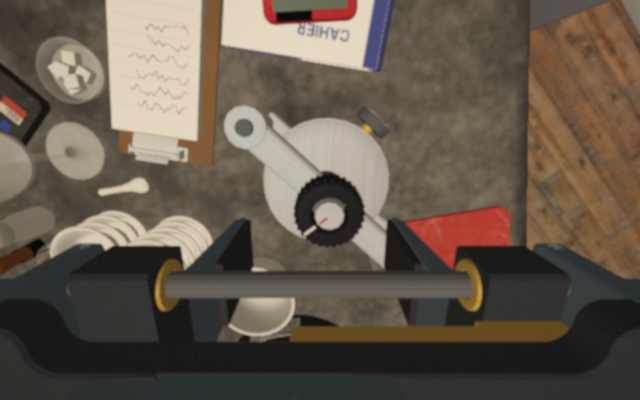

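The wrist view shows the knob top around (330,212), with the white and red lines coinciding toward (313,228). The bar lies over the lid.

Run:
```python
from h import *
import pickle
from scipy.optimize import minimize
from scipy.spatial.transform import Rotation as Ro
m,s=pickle.load(open("w6.pkl","rb"))
I=cv2.imread("pics/w6.png");g=cv2.cvtColor(I,cv2.COLOR_BGR2GRAY)
b=(g>110).astype(np.uint8);b[:190]=0;b[240:]=0;b[:,:312]=0;b[:,348:]=0
n,l,st,ce=cv2.connectedComponentsWithStats(b);k=1+np.argmax(st[1:,4]);print("disc",ce[k],st[k])
R=Ro.from_euler("xyz",s["ee_rot"],degrees=True).as_matrix()
# dark fraction fit of radius-26 disc at z=201
yy,xx=np.mgrid[-30:31,-30:31];d=(g<70).astype(np.float32)
def f(v):
    r=np.hypot(xx,yy);o=0
    for w,mask in((1,(r<25)&(r>13)),(-1,(r>27)&(r<30))):
        P=np.array([proj("wrist",[v[0]+a,v[1]+c,201],m) for a,c in zip(xx[mask],yy[mask])],np.float32)
        o-=w*cv2.remap(d,P[:,:1],P[:,1:],1).mean()
    return o
o=min((minimize(f,[x,y],method="Nelder-Mead",options=dict(initial_simplex=[[x,y],[x+3,y],[x,y+3]])) for x in(562,567) for y in(3,7)),key=lambda o:o.fun)
for p in(np.r_[o.x,201],onz("wrist",*ce[k],201,m),[564.5,5.3,201]):print(p,"tool units",R.T@(np.array([p[0],p[1],193])-s["ee_pos"])/30)
```

```text
disc [328.91415663 215.16716867] [315 201  29  29 664]
[562.73499119   1.97982794 201.        ] tool units [0.36360872 0.23397692 1.78556522]
[564.22580526   3.52557054 201.        ] tool units [0.29204825 0.23214095 1.78560737]
[564.5, 5.3, 201] tool units [0.24226178 0.26535673 1.78561374]
```

```bash
python3 -m jog '{"jaw":[85,85,85,85,85,85,60,54,51,51],"slide":[[0.26,0.25,0.3],[0,0,0.6],[0,0,0.6],[0,0,0.28],[0,0,0],[0,0,0],[0,0,0],[0,0,0],[0,0,0],[0,0,0]],"spin":[0,0,0,0,0,0,0,0,0,0]}' 6
python3 -m jog '{"jaw":[51,51,51],"slide":[[0,0,0],[0,0,0],[0,0,0]],"spin":[0,0,0]}' 6
python3 -c "
from workcell import env
s=env.state();print(s['torque'],s['qpos'][5])"
```

```text
time_s: 22.2
ee_pos: [564.3, 4.7, 193.4]
ee_rot: [-180.0, 0.0, -132.4]
force: [-0.1, -0.9, 0.4]
gripper_width: 55.9
gripper_force: 0.0
time_s: 22.5
ee_pos: [564.2, 4.7, 193.3]
ee_rot: [-180.0, 0.0, -132.4]
force: [-0.1, -0.2, 1.5]
gripper_width: 51.6
gripper_force: 6.0
[0.06306946 0.09079264 0.04026596] -138.344027451182
```

```bash
cat > t.py <<'E'
from h import *
s=env.state();print("t",s["time_s"],"F",s["force"].round(1),"T",s["torque"].round(3),"q6",s["qpos"][5].round(1),"eff6",s["effort"][5].round(3),s["ee_pos"].round(1),s["gripper_width"].round(1),s["gripper_force"])
E
python3 -m jog '{"jaw":[50,50,50],"slide":[[0,0,0],[0,0,0],[0,0,0]],"spin":[0,0,0]}' 35 >/dev/null; python3 t.py
for i in 1 2 3; do python3 -m jog '{"jaw":[50,50,50,50],"slide":[[0,0,0],[0,0,0],[0,0,0],[0,0,0]],"spin":[0.4,0.4,0.4,0.4]}' 35 >/dev/null; python3 t.py; done
```

```text
Traceback (most recent call last):
  File "t.py", line 2, in <module>
    s=env.state();print("t",s["time_s"],"F",s["force"].round(1),"T",s["torque"].round(3),"q6",s["qpos"][5].round(1),"eff6",s["effort"][5].round(3),s["ee_pos"].round(1),s["gripper_width"].round(1),s["gripper_force"])
                                                                                                                                                                        ^^^^^^^^^^^^^^^^^^^^^^^^
AttributeError: 'float' object has no attribute 'round'
Traceback (most recent call last):
  File "t.py", line 2, in <module>
    s=env.state();print("t",s["time_s"],"F",s["force"].round(1),"T",s["torque"].round(3),"q6",s["qpos"][5].round(1),"eff6",s["effort"][5].round(3),s["ee_pos"].round(1),s["gripper_width"].round(1),s["gripper_force"])
                                                                                                                                                                        ^^^^^^^^^^^^^^^^^^^^^^^^
AttributeError: 'float' object has no attribute 'round'
Traceback (most recent call la
[... 339 characters left out ...]
                                                                                     ^^^^^^^^^^^^^^^^^^^^^^^^
AttributeError: 'float' object has no attribute 'round'
Traceback (most recent call last):
  File "t.py", line 2, in <module>
    s=env.state();print("t",s["time_s"],"F",s["force"].round(1),"T",s["torque"].round(3),"q6",s["qpos"][5].round(1),"eff6",s["effort"][5].round(3),s["ee_pos"].round(1),s["gripper_width"].round(1),s["gripper_force"])
                                                                                                                                                                        ^^^^^^^^^^^^^^^^^^^^^^^^
AttributeError: 'float' object has no attribute 'round'
```

```bash
sed -i 's/s\["gripper_width"\].round(1)/round(s["gripper_width"],1)/' t.py; python3 t.py
for i in 1 2 ; do python3 -m jog '{"jaw":[50,50,50,50],"slide":[[0,0,0],[0,0,0],[0,0,0],[0,0,0]],"spin":[0.4,0.4,0.4,0.4]}' 35 >/dev/null; python3 t.py; done
```

```text
t 24.0 F [ 1.  -1.7  1.1] T [-0.076 -0.004  0.313] q6 -99.9 eff6 -0.205 [564.7   4.3 193.3] 51.3 34.99798893928528
t 24.4 F [ 1.7 -1.5  1.6] T [-0.146  0.022  0.248] q6 -87.1 eff6 -0.204 [564.7   4.1 193.3] 51.4 34.99838590621948
t 24.8 F [ 0.4 -2.   1.7] T [-0.308 -0.03   0.21 ] q6 -74.3 eff6 -0.204 [564.6   3.9 193.3] 51.7 34.99967694282532
```

Joint 6 effort is a clean torque signal, so I'll use that. Foot is still running free at 64° turned.

```bash
for i in 1 2 3; do python3 -m jog '{"jaw":[50,50,50],"slide":[[0,0,0],[0,0,0],[0,0,0]],"spin":[0.4,0.4,0.4]}' 35 >/dev/null; python3 t.py; done
```

```text
t 25.1 F [ 0.2 -2.6  2. ] T [-0.4    0.019  0.264] q6 -64.7 eff6 -0.204 [564.6   3.7 193.3] 51.1 34.99804437160492
t 25.4 F [-0.1 -3.4  1.8] T [-0.45   0.051  0.293] q6 -55.1 eff6 -0.203 [564.5   3.6 193.3] 51.4 34.9972665309906
t 25.7 F [-0.5 -4.3  1. ] T [-0.516  0.045  0.25 ] q6 -45.5 eff6 -0.203 [564.3   3.5 193.3] 51.3 34.99838590621948
```

```bash
python3 -m jog '{"jaw":[50,50,50],"slide":[[-0.03,-0.03,0],[0,0,0],[0,0,0]],"spin":[0.3,0.3,0.3]}' 35 >/dev/null; python3 t.py
for i in 1 2 3; do python3 -m jog '{"jaw":[50,50,50],"slide":[[0,0,0],[0,0,0],[0,0,0]],"spin":[0.3,0.3,0.3]}' 35 >/dev/null; python3 t.py; done
```

```text
t 26.0 F [-0.1 -0.1  2.7] T [0.073 0.044 0.304] q6 -38.4 eff6 -0.091 [564.3   3.3 193.3] 51.6 35.00048518180847
t 26.3 F [-1.2 -1.1  3.1] T [0.036 0.149 0.202] q6 -31.2 eff6 -0.091 [564.2   3.3 193.3] 51.2 34.998562932014465
t 26.6 F [-0.5 -0.7  1.7] T [-0.076  0.183  0.279] q6 -24.0 eff6 -0.09 [564.1   3.2 193.3] 51.3 34.997888803482056
t 26.9 F [-1.3 -0.1  1.4] T [-0.107  0.211  0.216] q6 -16.8 eff6 -0.074 [564.    3.2 193.3] 51.5 34.99953031539917
```

```bash
for i in 1 2 3; do python3 -m jog '{"jaw":[50,50],"slide":[[0,0,0],[0,0,0]],"spin":[0.3,0.3]}' 35 >/dev/null; python3 t.py; done
```

```text
t 27.1 F [-1.6 -0.9  3.2] T [-0.062  0.223  0.279] q6 -12.0 eff6 -0.063 [563.9   3.2 193.3] 51.4 34.99956965446472
t 27.3 F [-2.2 -0.1  2.6] T [-0.068  0.271  0.243] q6 -7.2 eff6 -0.052 [563.8   3.2 193.3] 51.2 34.99890089035034
t 27.5 F [-2.6 -1.   3.5] T [-0.075  0.352  0.29 ] q6 -2.4 eff6 -0.042 [563.7   3.2 193.4] 51.3 34.999237060546875
```

Torque has been rising since about q6 = -22 (foot touched), so I expect the click near q6 = +47.

```bash
for i in 1 2 3 4; do python3 -m jog '{"jaw":[50,50,50],"slide":[[0,0,0],[0,0,0],[0,0,0]],"spin":[0.3,0.3,0.3]}' 35 >/dev/null; python3 t.py; done
```

```text
t 27.8 F [-1.6 -1.5  2.9] T [-0.09   0.353  0.347] q6 4.8 eff6 -0.026 [563.7   3.2 193.4] 51.4 34.99814450740814
t 28.1 F [-2.8 -0.2  3.1] T [-0.074  0.378  0.34 ] q6 12.0 eff6 -0.01 [563.5   3.2 193.4] 51.5 34.999659061431885
t 28.4 F [-2.7  0.2  4.1] T [-0.106  0.48   0.351] q6 19.2 eff6 0.007 [563.4   3.2 193.4] 51.2 34.99945521354675
t 28.7 F [-3.7  0.1  4.2] T [-0.059  0.588  0.406] q6 26.4 eff6 0.023 [563.3   3.3 193.4] 51.1 34.99967157840729
```

```bash
for i in 1 2 3 4; do python3 -m jog '{"jaw":[50,50],"slide":[[0,0,0],[0,0,0]],"spin":[0.2,0.2]}' 35 >/dev/null; python3 t.py; done
```

```text
t 28.9 F [-4.2 -0.   5.7] T [-0.1    0.755  0.335] q6 29.6 eff6 0.142 [563.3   3.3 193.4] 51.3 35.00042796134949
t 29.1 F [-3.6  0.1  5.7] T [-0.076  0.756  0.398] q6 32.8 eff6 0.152 [563.2   3.3 193.4] 51.5 35.000449419021606
t 29.3 F [-4.8 -0.2  7.1] T [-0.083  0.848  0.39 ] q6 36.0 eff6 0.158 [563.2   3.4 193.4] 50.9 35.00043511390686
t 29.5 F [-4.4  0.9  5.9] T [0.208 0.816 0.213] q6 39.2 eff6 0.049 [563.2   3.4 193.4] 51.4 35.00125050544739
```

```bash
python3 -m jog '{"jaw":[50,50],"slide":[[0,0,0],[0,0,0]],"spin":[0.2,0.2]}' 35 >/dev/null; python3 t.py
```

```text
t 29.7 F [-4.4 -1.4  5.2] T [-0.183  1.146 -0.086] q6 42.4 eff6 -0.375 [563.3   3.5 193.5] 51.7 35.00087857246399
```

Torque collapsed from about 0.4 to nil, so the ratchet clicked. I'll hold, release and check the marks.

```bash
python3 -m jog '{"jaw":[50,50],"slide":[[0,0,0],[0,0,0]],"spin":[0,0]}' 35 >/dev/null; python3 t.py
python3 -m jog '{"jaw":[54,60,75,85,85,85],"slide":[[0,0,0],[0,0,0],[0,0,0],[0,0,0],[0,0,0],[0,0,0]],"spin":[0,0,0,0,0,0]}' 20|grep -v rot; python3 t.py
python3 -m jog '{"jaw":[85,85,85,85,85],"slide":[[0,0,-0.4],[0,0,-0.9],[0,0,-0.9],[0,0,0],[0,0,0]],"spin":[0,0,0,0,0]}' 20|grep -v rot
python3 - <<'E'
from h import *
I=env.grab_frame("wrist")[:,:,::-1];u,v=map(int,proj("wrist",[564.2,4.5,201]));print(u,v)
cv2.imwrite("pics/w7.png",cv2.resize(I[v-40:v+35,u-50:u+50],None,fx=8,fy=8,interpolation=cv2.INTER_CUBIC))
E
```

```text
t 29.9 F [-3.8 -0.2  6.1] T [-0.088  0.871 -0.178] q6 42.4 eff6 -0.126 [563.2   3.5 193.4] 51.2 35.00225365161896
time_s: 30.5
ee_pos: [564.3, 3.4, 193.1]
force: [-0.4, -0.2, 0.7]
gripper_width: 84.3
gripper_force: 0.0
t 30.5 F [-0.4 -0.2  0.7] T [-0.097  0.117 -0.01 ] q6 42.3 eff6 0.0 [564.3   3.4 193.1] 84.3 0.0
time_s: 31.0
ee_pos: [564.4, 3.4, 260.2]
force: [-1.0, 0.1, -1.1]
gripper_width: 84.9
gripper_force: 0.0
316 220
```

View pics/w7.png

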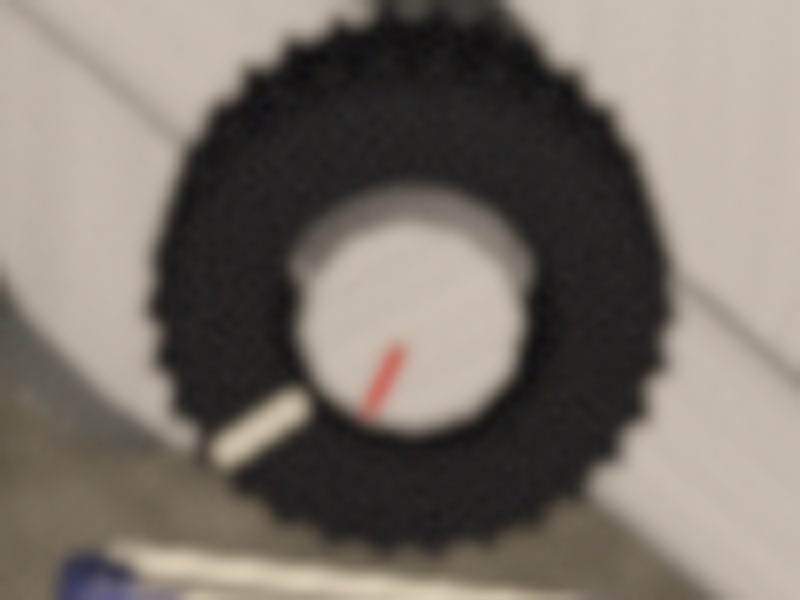

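The picture shows the white line at about 143° (255,425) and the red line at about 113° (370,415). They are 30° apart, which is exactly one click, and the gripper is clear.

```bash
python3 -c "
from workcell import env
print(env.job_done())"
```

```text
the job is handed in; nothing more can be done
None
```

I handed the job in at about 31 s: the lid is seated flush, the bar was pushed rigid against its stop, and the knob is tightened by exactly one click, with the gripper clear of everything.

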